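# Clamp the tin in the holding stand

### The job

With the fingertips only, push the low tin along the channel of the wooden holding stand until it stands right up against the stop block, and only then push the toggle lever over past its centre, so that it snaps across and its rubber foot holds the tin down on the lid. Nothing is to be lifted or tipped: the tin stays standing in the channel all the time. Leave the other things on the worktop where they are.

Things in the scene. Friction and masses are not known exactly. Their poses are not given: they have to be found in the camera images.
- stand: Fixed holding stand: light wooden board 110 x 300 x 10 mm, long side along its y, placed and turned differently each time. Origin: underside, on the centre line; z up. Runs from y = -145 to +155 mm. Two rails (inner faces x = +-39.5, tops 24 mm over the worktop, y = -80 to +155) form a channel open at +y. Stop block: face at y = -67.5, 50 mm high. Steel bracket behind it: 102 mm high.
- seat (a point): Where the centre of the tin's underside is when the tin stands against the stop: on top of the board (10 mm over the worktop), at stand (0, -30, 10) mm. The tin is pushed toward the stand's -y to get there.
- pivot (a point): Axis of the toggle lever, at stand (0, -105, 88) mm; the axis runs along the stand's x.
- lever (a joint): Toggle lever (rad), handle and clamp arm in one piece. 0 = open: handle leans 0.74 rad from upright away from the tin (to stand -y), arm nearly upright (top about 170 mm over worktop). Grows as the handle is pushed toward the tin (+y). A spring drives it away from centre, 0.70: before that it falls back, past 0.75 it snaps over until the foot rests on the seated tin at about 1.36. 5 N at first.
- lever_grip (a point): Point on the handle's centre line, 90 mm from the pivot, in its black grip (round bar, radius 9 mm, 55 to 109 mm from the pivot). Open (joint 0) it lies 61 mm from the pivot toward the stand's -y and 66 mm above it (154 mm over the worktop); with the lever it swings about the pivot toward +y, upright over it at joint 0.74. The space beyond the handle on the -y side is free.
- foot: Round rubber swivel foot of 18 mm diameter and 10 mm thickness under the clamp arm, 72 mm from the pivot; origin at the middle of its upper face. When the lever has snapped across, the foot presses on the lid near the middle of the tin with about 4 N.
- tin: Loose low food tin, upright in the channel: 75 mm diameter, 58 mm high, below 0.5 kg. Origin at the centre of its underside. It starts 80 to 130 mm short of the seat. To the left of the stand, clear of the work, a fixed upright towel holder (about 0.35 m tall) stands on the worktop.
- red_pot: Bystander: small red pot with a black lid, 49 mm wide, 42 mm high, standing beside the stand. Origin at the centre of its underside.
- dial_timer: Bystander: round kitchen timer with a red dial, 68 mm wide, 48 mm high, standing beside the stand. Origin at the centre of its underside.
- tall_tin: Bystander: tall food tin, 75 mm diameter, 110 mm high, behind the stand. Not the tin to be clamped. Origin at the centre of its underside.
- child_cup: Bystander: white cup, 70 mm wide, 92 mm high, to the right of the stand. Origin at the centre of its underside.
There are look-alikes about, which are no part of the job. What is shaped like the tin but blue is not meant.

How it is judged (in metres and radians):
On the way, in this order (a step that is already met when the one before it is completed fails the run):
1. the tin stands against the stop while the lever is still open (horizontal distance between tin and seat below 0.006 m and value of joint lever below 0.4 rad), for 0.2 s.
2. the lever has snapped across and its foot presses on the tin (value of joint lever above 1.28 rad and contact force between foot and tin above 1 N), for 0.2 s.
At the end, for the whole second after the job is handed in: The tin stands upright (within 0.05 rad) within 6 mm of its seat against the stop, the lever is snapped across (joint above 1.28), its rubber foot presses on the tin with more than 1 N, and all is at rest (all of step 2 and horizontal distance between tin and seat below 0.006 m and angle between tin's own z axis and vertical below 0.05 rad and linear speed of tin below 0.02 m/s); the robot touches nothing.
It fails at once if the tin was lifted off the board (8 mm) (z of tin in the frame of stand above 0.018 m).
It fails at once if the tin was tipped (more than 0.3 rad) (angle between tin's own z axis and vertical above 0.3 rad).
It fails at once if a bystander was moved (more than 25 mm) (distance of any of red_pot, dial_timer, tall_tin, child_cup from where it was at the start of the episode above 0.025 m).
It also fails if it takes over 53 s, if anything falls off the work surface, if the arm or the gripper's body presses on something with over 40 N, if the wrist force passes 120 N, or if a joint passes its speed limit or range.

### The arm

A 6-joint arm with a two-finger parallel gripper is mounted at the origin on a cart in front of the work surface, level with it; the furniture and walls round the work are solid. World frame = base frame: x ahead of the robot, y to its left, z up, the work surface at z = 0. Lengths are in m, angles in degrees, forces in N, time in s.
With the tool pointing down it reaches from about 0.4 to 0.825 m from the base axis. Payload 7 kg.
Tool frame: the origin (TCP) lies at the centre of the arm's flange, where the gripper is bolted on; the fingertips stand 178 mm ahead of it and the grasp point (between the pads) lies 159 mm ahead of it (ctrl.hold_point_z is the distance from the TCP to the grasp point, in m); z points along the fingers, y is the line along which they close (so a half turn about z gives the same grasp; the last joint's range is limited). The gripper opens to 88 mm and grips with 3 to 60 N. Pads are 19 mm wide; open, the fingers measure 130 mm over their backs; the gripper's body (78 mm by 193 mm) begins 47 mm behind the grasp point.
Start: joints at [82.569, 20.546, 0.682, 0, -70.136, -16.507], TCP at [0.274, 0.617, 0.405] pointing down, gripper open.
Joint ranges: [-176.03, 176.03], [-82.01, 121.73], [-58.28, 71.71], [-173.87, 95.51], [-174.79, -0.11], [-173.66, 173.66]. Speed limits (degrees/s): [136.94, 136.94, 172.46, 180, 180, 180].

### API

Orientations are given as [roll, pitch, yaw] about the fixed x, y, z axes, in that order (R = Rz(yaw) Ry(pitch) Rx(roll)).
In Python, from plant import ctrl gives the robot as it stands.
- The arm moves only by the shell command python3 -m inch 'ROWS'. ROWS is JSON, one flat list of numbers, 7 for each row, row after row: the closure, from 0 (fully open) to 1 (shut), then the shift along the tool's x, y, z in mm, then the turn, a rotation vector about the tool's x, y, z in degrees. In form: [hand, x, y, z, wx, wy, wz, hand, x, y, z, wx, wy, wz, ...]. A call has 1 to 5 rows; each row is the pose to reach, as a shift and turn from the pose commanded when the call began, along the tool's axes at that moment; what a row does not reach only later rows make up. A row lasts 1/10 s, in which the tool goes at most 50 mm and 8.59 degrees, less where a joint would pass 70% of its speed; a pose out of reach is approached as far as the arm can. A call with a gripper value outside its range is refused whole. The fingers move at their own pace and stop on an object; the grip force is fixed at half the most. Time passes only in rows, so rows that repeat a pose let the fingers close. It gives the time, the measured TCP pose, the force, the opening and the grip force at its end, in the units of the state.
- ctrl.get_obs(): the state, without advancing time (a new reading comes with each control period).
- ctrl.snapshot(name): name is "scene" or "top" or "wrist"; returns a dict with "frame" (480x640x3 uint8, red, green, blue), "K" (3x3 intrinsics, pixels), "k1" (the pictures are not rectified: a ray, as slopes to the right and down, at radius r is drawn at 1 + k1 r^2 times it, then the intrinsics apply), "R" (3x3) and "t" (3): a world point X has camera coordinates R X + t. Camera axes: x right, y down, z forward; pixel columns grow to the right and rows downward; lengths in m; the calibration is good to about 2 mm. A picture is of the moment at which its call begins. There is no depth.
- ctrl.close_job(): hands the job in; it is judged then, once.
Trained networks look in a picture, given as the dict that the camera call returned (one of the last four; its "shot" number tells which), for a name from the list of things; names that differ only in an ending like _2 or _b are one class to them, and where a whole thing is asked for, a point or a joint stands for the part that bears it (a point fixed in the world has none). Each returns a list of dicts, best first, with "p" (0 to 1); they miss things now and then, are a little off and sometimes report something else, mostly with a low value. They report only what shows in the picture. A call takes as long as a camera call. They do not tell look-alikes from the thing itself.
- ctrl.recognise(picture, thing): "location" ([x, y, z] in m, in world coordinates, good to about 4 mm: the middle of the surface that is visible of it).
- ctrl.trace(picture, thing): "pixels" (480x640 bool, what is visible of it).
- ctrl.mark_of(picture, thing): "location" ([x, y, z] in m, in world coordinates, good to about 4 mm: a listed point, or the origin of a listed thing).
The state is a dict: "clock": time; "joint_pos": joint angles; "qvel": joint speeds; "tau": joint torques, N m; "tool_pos": TCP position; "orientation": TCP orientation; "force": force on the tool from outside, world axes, zero at the start; "moment": the same for the moment, N m; "opening": finger opening in m; "gripper_force": force on a finger pad.
Only numpy, scipy, OpenCV 4.12 (cv2) and the standard library are available. Lean on these libraries where they do the work, as an engineer would, in place of code of your own. Each camera call takes 0.05 s, during which the arm holds its last target. There are 200 camera calls.

## Working session

There is one attempt and no reset: what is moved stays moved. The work goes in short steps, Python scripts to look and compute and a shell command to move; the robot and the scene stay as the last step left them, time stands still between calls to the robot, and variables do not carry over. Pictures are saved under pics/ and viewed, at most 10 in all, crops included, and the job is handed in when it is done.

```bash
mkdir -p pics; cat > h.py <<'E'
from plant import ctrl
import numpy as np, cv2
def R_of(rpy):
    from scipy.spatial.transform import Rotation as Ro
    return Ro.from_euler('xyz',rpy,degrees=True)
E
python3 - <<'E'
from h import *
o=ctrl.get_obs(); print(o['clock'],o['tool_pos'],o['orientation'],o['force'])
ims=[]
for c in("scene","top"):
    s=ctrl.snapshot(c); ims.append(s['frame'])
    cv2.imwrite(f'pics/{c}0.png',s['frame'][:,:,::-1])
    print(c,'cam',-s['R'].T@s['t'])
    for n in("stand","seat","pivot","lever_grip","foot","tin","tall_tin","red_pot","dial_timer","child_cup"):
        print(n,[(np.round(d['location'],3).tolist(),round(d['p'],2)) for d in ctrl.mark_of(s,n)][:3])
E
```

```text
0.0 [0.27378703 0.61676803 0.40369068] [ 1.79902422e+02 -7.35938502e-03 -2.39451217e+01] [ 0.7183608  -0.59182461 -0.26978909]
scene cam [-0.02114248 -0.63178231  1.10776979]
stand [([0.539, -0.039, -0.001], 0.94)]
seat [([0.548, -0.071, 0.01], 0.69)]
pivot [([0.566, -0.137, 0.088], 0.75)]
lever_grip [([0.58, -0.198, 0.155], 0.96)]
foot [([0.564, -0.117, 0.155], 0.53)]
tin [([0.628, 0.193, 0.001], 0.94), ([0.348, 0.109, -0.004], 0.77)]
tall_tin [([0.777, 0.057, -0.006], 0.7)]
red_pot [([0.422, -0.016, 0.005], 0.95)]
dial_timer [([0.654, -0.033, -0.002], 0.63), ([0.54, -0.038, -0.001], 0.31)]
child_cup [([0.521, -0.458, 0.004], 0.74)]
top cam [ 0.39257417 -0.13076304  1.27283897]
stand [([0.541, -0.035, -0.0], 0.87), ([0.564, -0.113, 0.152], 0.63)]
seat [([0.551, -0.064, 0.008], 0.82)]
pivot [([0.571, -0.139, 0.089], 0.96)]
lever_grip [([0.522, 0.04, 0.011], 0.6), ([0.582, -0.195, 0.154], 0.59)]
foot [([0.562, -0.114, 0.153], 0.44)]
tin [([0.342, 0.107, -0.002], 0.64), ([0.634, 0.202, -0.002], 0.61), ([0.527, 0.042, 0.011], 0.58)]
tall_tin [([0.778, 0.059, 0.002], 0.68)]
red_pot [([0.425, -0.018, 0.001], 0.61)]
dial_timer [([0.654, -0.032, -0.004], 0.74), ([0.522, 0.038, 0.013], 0.37)]
child_cup [([0.528, -0.456, 0.001], 0.77), ([0.583, -0.196, 0.155], 0.29)]
```

View pics/scene0.png

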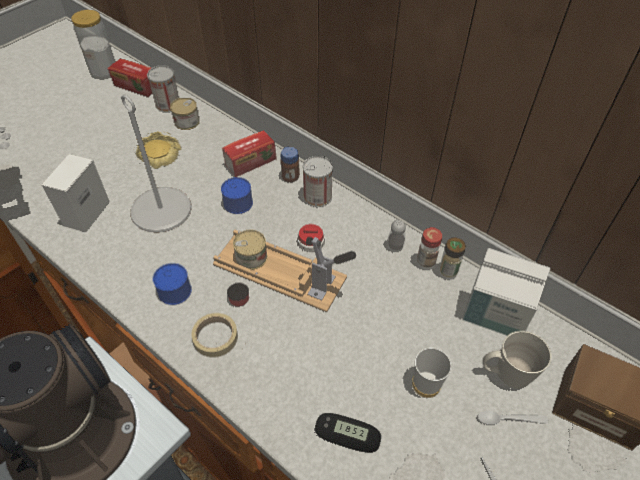

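View pics/top0.png

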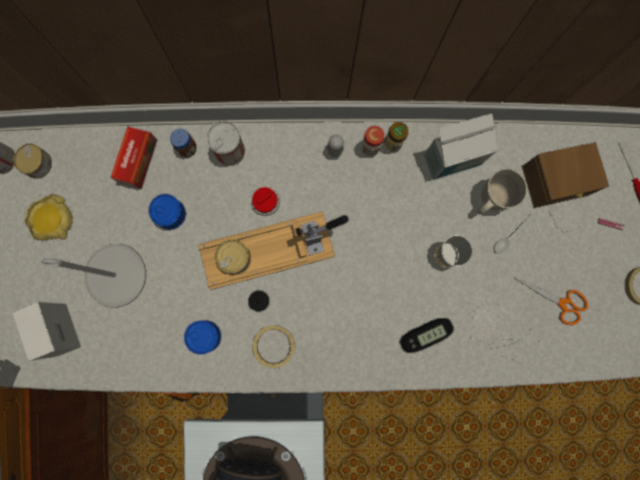

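The scene picture shows the tin to be clamped in the channel at (250,248), with the lever open at (320,265). Two blue look-alikes stand at (172,284) and (237,195), and the towel holder is at (160,205). In the top view the tin is at (233,257), the board runs from about (205,268) to (330,234), the handle is at (338,222) and the holder base is at (115,275). The stand's yaw is about 14.4°. I'll raise the arm over the holder, then go in behind the tin.

```bash
cat >> h.py <<'E'
O=np.array([0.540,-0.037]); YAW=np.radians(14.4)
U=np.array([-np.sin(YAW),np.cos(YAW)]); V=np.array([np.cos(YAW),np.sin(YAW)])
def S(x,y,z): return np.r_[O+x*V+y*U,z]
def st():
    o=ctrl.get_obs(); p=np.array(o['tool_pos']); d=p[:2]-O
    return o,p,np.round(1000*np.array([d@V,d@U,p[2]]),1)
def to(t,p=None):
    o,p0,_=st(); return np.round(1000*R_of(o['orientation']).as_matrix().T@(np.array(t)-(p0 if p is None else p)),0)
E
python3 -m inch '[1,0,0,-50,0,0,0, 1,0,0,-100,0,0,0, 1,0,0,-150,0,0,0, 1,0,0,-150,0,0,0]'
python3 - <<'E'
from h import *
print(to([.38,.30,.555]))
print(st()[1:])
E
```

```text
clock: 1.5
tool_pos: [0.2745, 0.6166, 0.5637]
orientation: [-179.3, 0.0, -23.9]
force: [0.3, 0.1, 0.8]
opening: 0.0612
gripper_force: 0.0
[225. 247.   5.]
(array([0.27451526, 0.61658718, 0.5637424 ]), array([-94.6, 699.1, 563.7]))
```

```bash
python3 -m inch '[1,30,33,0,0,0,8, 1,60,66,0,0,0,16, 1,90,99,0,0,0,24, 1,120,132,0,0,0,32, 1,150,165,0,0,0,40]'
python3 - <<'E'
from h import *
o,p,s=st(); print(p,o['orientation'],s,'B',to([.38,.30,.555]),'C',to(S(0,.15,.555)))
E
```

```text
clock: 2.0
tool_pos: [0.3442, 0.4033, 0.5548]
orientation: [-180.0, 0.0, -64.2]
force: [0.8, 0.1, 0.7]
opening: 0.0213
gripper_force: 0.0
[0.3442309  0.40333946 0.55481828] [-1.79974353e+02  1.84660394e-02 -6.42498610e+01] [-80.1 475.2 554.8] B [109.  13.  -0.] C [335. -15.  -0.]
```

```bash
python3 -m inch '[1,45,6,0,0,0,4, 1,90,12,0,0,0,8, 1,135,12,0,0,0,11.4, 1,180,5,0,0,0,11.4, 1,225,0,0,0,0,11.4]'
python3 - <<'E'
from h import *
o,p,s=st(); print(p,o['orientation'],s,'C',to(S(0,.15,.555)),to(S(0,.15,.208)))
E
```

```text
clock: 2.5
tool_pos: [0.4432, 0.2012, 0.5553]
orientation: [-179.9, 0.0, -75.3]
force: [1.9, 1.4, 1.0]
opening: 0.0004
gripper_force: 0.0
[0.44315984 0.20123222 0.55525917] [-1.79920931e+02  4.83112418e-02 -7.53043327e+01] [-34.6 254.8 555.3] C [105. -34.   0.] [105. -34. 347.]
```

```bash
python3 -m inch '[1,45,-15,0,0,0,0, 1,90,-30,0,0,0,0, 1,105,-34,45,0,0,0, 1,105,-34,90,0,0,0, 1,105,-34,135,0,0,0]'
python3 -m inch '[1,0,0,45,0,0,0, 1,0,0,90,0,0,0, 1,0,0,125,0,0,0, 1,0,0,125,0,0,0]'
python3 - <<'E'
from h import *
for c in("scene","top"):
    s=ctrl.snapshot(c); cv2.imwrite(f'pics/{c}1.png',s['frame'][:,:,::-1])
s=ctrl.snapshot("wrist"); cv2.imwrite('pics/wrist1.png',s['frame'][:,:,::-1])
for n in("tin","stand","seat","foot"): print(n,[(np.round(d['location'],3).tolist(),round(d['p'],2)) for d in ctrl.mark_of(s,n)][:3])
o,p,s=st(); print(p,o['orientation'],s,o['force'],to(S(0,.15,.208)))
E
```

```text
clock: 3.0
tool_pos: [0.5024, 0.109, 0.4184]
orientation: [-179.9, 0.0, -75.5]
force: [0.7, 1.1, 0.0]
opening: 0.0002
gripper_force: 0.0
clock: 3.4
tool_pos: [0.5007, 0.1092, 0.2904]
orientation: [179.5, -0.1, -75.4]
force: [-0.1, 0.6, 0.6]
opening: -0.0001
gripper_force: 0.0
tin [([0.52, 0.041, 0.012], 0.77), ([0.339, 0.106, 0.002], 0.77), ([0.63, 0.194, -0.004], 0.64)]
stand [([0.542, -0.039, 0.002], 0.76)]
seat []
foot []
[0.5028527  0.11045272 0.29654639] [-1.79812516e+02  5.38341560e-02 -7.53255966e+01] [  0.7 152.1 296.5] [-0.0455125  -0.4816131   0.89153364] [ 2.  1. 89.]
```

View pics/wrist1.png

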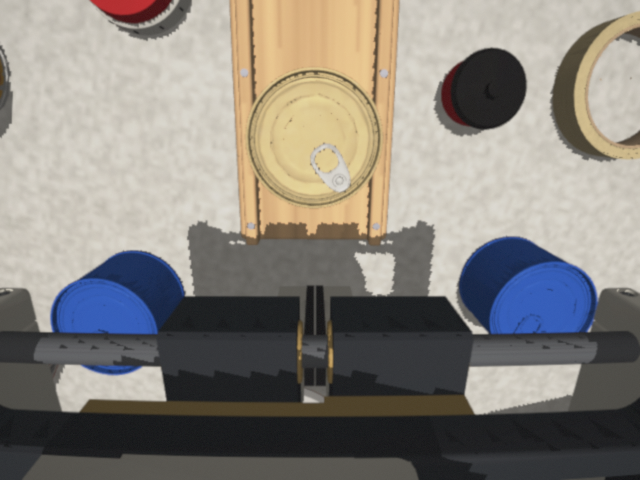

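View pics/scene1.png

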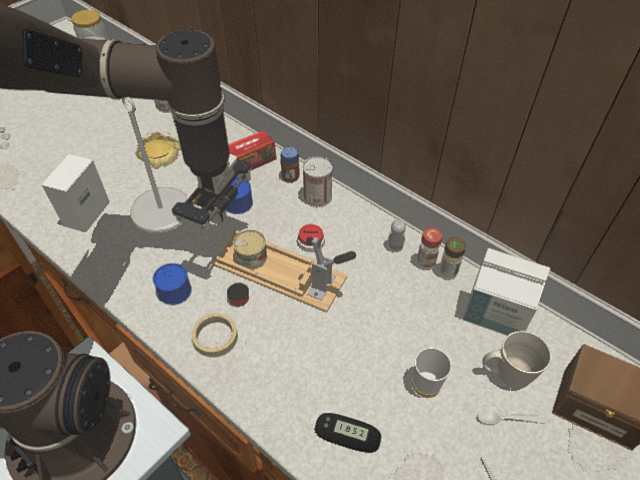

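The wrist view shows the channel running straight up the picture, centred on column 316, with the closed fingers at column 315, so they are aligned. The tin is at (315,137) and the blue look-alikes are clear at both sides. In the scene picture the arm is clear of the holder. Next I'll lower and push.

```bash
python3 -m inch '[1,0,0,30,0,0,0, 1,0,0,60,0,0,0, 1,0,0,84,0,0,0, 1,0,0,84,0,0,0, 1,0,0,84,0,0,0]'
python3 -m inch '[1,10,0,0,0,0,0, 1,18,0,0,0,0,0, 1,26,0,0,0,0,0, 1,34,0,0,0,0,0, 1,42,0,0,0,0,0]'
python3 -m inch '[1,8,0,0,0,0,0, 1,16,0,0,0,0,0, 1,24,0,0,0,0,0, 1,32,0,0,0,0,0, 1,40,0,0,0,0,0]'
python3 - <<'E'
from h import *
s=ctrl.snapshot("wrist"); cv2.imwrite('pics/wrist2.png',s['frame'][:,:,::-1])
o,p,s=st(); print(p,o['orientation'],s,o['force'],to(S(0,.0175,.208)))
E
```

```text
clock: 4.25
tool_pos: [0.5028, 0.1104, 0.2116]
orientation: [-180.0, -0.0, -75.3]
force: [-0.3, -0.8, 0.3]
opening: 0.0003
gripper_force: 0.0
clock: 4.75
tool_pos: [0.5138, 0.0694, 0.2117]
orientation: [-179.8, 0.1, -75.3]
force: [-2.2, 5.3, 4.5]
opening: 0.0005
gripper_force: 2.9
clock: 5.25
tool_pos: [0.5239, 0.0306, 0.2116]
orientation: [-179.9, 0.0, -75.3]
force: [-1.8, 5.6, 5.3]
opening: 0.0004
gripper_force: 2.9
[0.52382441 0.02973907 0.21137665] [-1.79903895e+02  1.47202687e-02 -7.53528941e+01] [  0.9  68.7 211.4] [ 1.16773029 -0.80807863 -0.03874996] [51.  1.  3.]
```

View pics/wrist2.png

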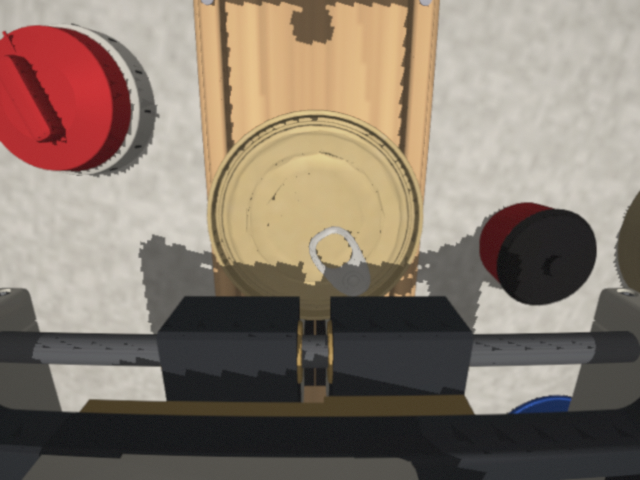

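The tin is in contact with the fingers and centred at (315,210), still standing in the channel. I'll push on, then slowly to the stop.

```bash

python3 -m inch '[1,8,0,0,0,0,0, 1,16,0,0,0,0,0, 1,24,0,0,0,0,0, 1,30,0,0,0,0,0, 1,36,0,0,0,0,0]'
python3 -m inch '[1,2,0,0,0,0,0, 1,4,0,0,0,0,0, 1,6,0,0,0,0,0, 1,8,0,0,0,0,0]'
python3 -m inch '[1,1,0,0,0,0,0, 1,2,0,0,0,0,0, 1,3,0,0,0,0,0]'
python3 - <<'E'
from h import *
o,p,s=st(); print(p,s,o['force'])
E
```

```text
clock: 5.8
tool_pos: [0.5326, -0.0042, 0.2111]
orientation: [-179.9, 0.0, -75.3]
force: [-1.4, 5.4, 5.4]
opening: 0.0005
gripper_force: 2.9
clock: 6.2
tool_pos: [0.5344, -0.0117, 0.2109]
orientation: [-180.0, 0.0, -75.3]
force: [-0.9, 5.9, 4.9]
opening: 0.0002
gripper_force: 2.9
clock: 6.5
tool_pos: [0.5351, -0.0145, 0.2109]
orientation: [-180.0, 0.0, -75.3]
force: [-1.0, 4.7, 4.8]
opening: 0.0006
gripper_force: 2.9
[ 0.53513172 -0.01448907  0.21091422] [  0.9  23.  210.9] [-1.01300704  4.72262778  4.79200893]
```

Not at the stop yet; about 5 mm remain. I'll push on in small steps and watch the force.

```bash

python3 -m inch '[1,1,0,0,0,0,0, 1,2,0,0,0,0,0, 1,3,0,0,0,0,0]'|grep force:
python3 -m inch '[1,1,0,0,0,0,0, 1,2,0,0,0,0,0]'|grep force:
python3 -m inch '[1,1,0,0,0,0,0, 1,2,0,0,0,0,0]'|grep force:
python3 - <<'E'
from h import *
o,p,s=st(); print(o['clock'],p,s,o['force'])
E
```

```text
force: [-1.6, 5.0, 4.7]
gripper_force: 2.9
force: [-2.3, 5.8, 4.6]
gripper_force: 2.9
force: [-6.2, 17.1, 10.5]
gripper_force: 9.6
7.2 [ 0.53667067 -0.02055355  0.21092581] [  0.9  16.8 210.9] [-6.24254859 17.12376716 10.47375261]
```

The force jumped to 17 N at stand y = 17 mm, where 17.5 mm is expected, so the tin is at the stop. I'll back off, lift and check.

```bash

python3 -m inch '[1,0,0,0,0,0,0, 1,0,0,0,0,0,0, 1,-10,0,0,0,0,0, 1,-25,0,0,0,0,0, 1,-40,0,0,0,0,0]'|grep force:
python3 -m inch '[1,0,0,-45,0,0,0, 1,0,0,-90,0,0,0, 1,0,0,-135,0,0,0, 1,0,0,-180,0,0,0, 1,0,0,-180,0,0,0]'|grep force:
python3 - <<'E'
from h import *
s=ctrl.snapshot("wrist"); cv2.imwrite('pics/wrist3.png',s['frame'][:,:,::-1])
for n in("tin","stand","pivot","lever_grip","foot"): print(n,[(np.round(d['location'],3).tolist(),round(d['p'],2)) for d in ctrl.mark_of(s,n)][:3])
print('seat',S(0,-.03,.01))
o,p,s=st(); print(o['clock'],p,s,o['force'],'high',to(S(0,-.215,.39)),to(S(0,-.215,.328)))
E
```

```text
force: [0.6, 0.4, 0.2]
gripper_force: 0.0
force: [-0.3, 0.1, -0.4]
gripper_force: 0.0
tin [([0.549, -0.065, 0.011], 0.61)]
stand []
pivot [([0.566, -0.135, 0.088], 0.97)]
lever_grip []
foot [([0.558, -0.12, 0.156], 0.69)]
seat [ 0.5474607  -0.06605749  0.01      ]
8.5 [0.52624265 0.01710574 0.38914498] [1.000e-01 5.580e+01 3.891e+02] [-0.15342687 -0.314113   -0.14533959] high [271.   1.  -1.] [271.   1.  61.]
```

View pics/wrist3.png

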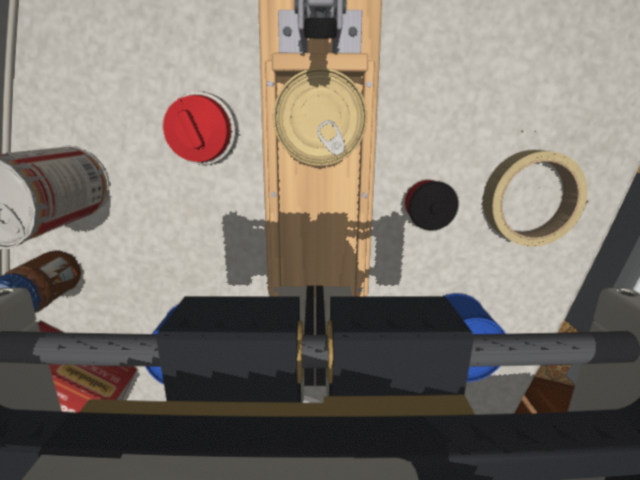

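The tin, at (320,118), sits against the stop block, and its measured position agrees with the seat to 2 mm. The lever is still open. Now I'll go over the lever to behind the handle.

```bash

python3 -m inch '[1,45,0,-10,0,0,0, 1,90,0,-15,0,0,0, 1,135,0,-15,0,0,0, 1,180,0,-15,0,0,0, 1,225,0,-15,0,0,0]'|grep force:
python3 -m inch '[1,45,0,0,0,0,0, 1,50,0,0,0,0,0, 1,50,0,0,0,0,0]'|grep force:
python3 - <<'E'
from h import *
s=ctrl.snapshot("wrist"); s=ctrl.snapshot("top"); cv2.imwrite('pics/top3.png',s['frame'][:,:,::-1])
for n in("lever_grip","pivot","foot"): print(n,[(np.round(d['location'],3).tolist(),round(d['p'],2)) for d in ctrl.mark_of(s,n)][:3])
o,p,s=st(); print(o['clock'],p,s,o['force'],to(S(0,-.217,.328)))
E
```

```text
force: [0.6, 0.4, 0.3]
gripper_force: 0.0
force: [0.1, -0.1, 0.6]
gripper_force: 0.0
lever_grip [([0.581, -0.199, 0.152], 0.57)]
pivot [([0.571, -0.138, 0.091], 0.82)]
foot [([0.563, -0.115, 0.151], 0.44), ([0.583, -0.198, 0.152], 0.35)]
9.55 [ 0.59620648 -0.24757876  0.40577502] [   2.1 -217.9  405.8] [-0.12417688 -0.25712657  0.30451392] [-1.  2. 78.]
```

```bash

python3 -m inch '[1,0,2,40,0,0,0, 1,0,2,77,0,0,0, 1,0,2,77,0,0,0]'|grep -E 'force:|pos'
python3 -m inch '[1,-10,0,0,0,0,0, 1,-18,0,0,0,0,0, 1,-26,0,0,0,0,0, 1,-34,0,-2,0,0,0, 1,-42,0,-4,0,0,0]'|grep -E 'force:|pos'
python3 -m inch '[1,-8,0,-2,0,0,0, 1,-16,0,-4,0,0,0, 1,-24,0,-6,0,0,0, 1,-32,0,-8,0,0,0, 1,-40,0,-10,0,0,0]'|grep -E 'force:|pos'
python3 - <<'E'
from h import *
s=ctrl.snapshot("scene"); cv2.imwrite('pics/scene4.png',s['frame'][120:360,150:470,::-1].repeat(2,0).repeat(2,1))
o,p,s=st(); print(o['clock'],p,s,o['force'])
E
```

```text
tool_pos: [0.5925, -0.2477, 0.324]
force: [-0.0, 0.8, 0.1]
gripper_force: 0.0
tool_pos: [0.5857, -0.2106, 0.3386]
force: [2.7, -15.6, 13.4]
gripper_force: 8.0
tool_pos: [0.5733, -0.169, 0.3431]
force: [0.6, 0.2, 0.4]
gripper_force: 0.3
10.9 [ 0.57294258 -0.16821909  0.34313833] [  -0.7 -135.3  343.1] [-1.25207888  0.35292696 -0.0333485 ]
```

View pics/scene4.png

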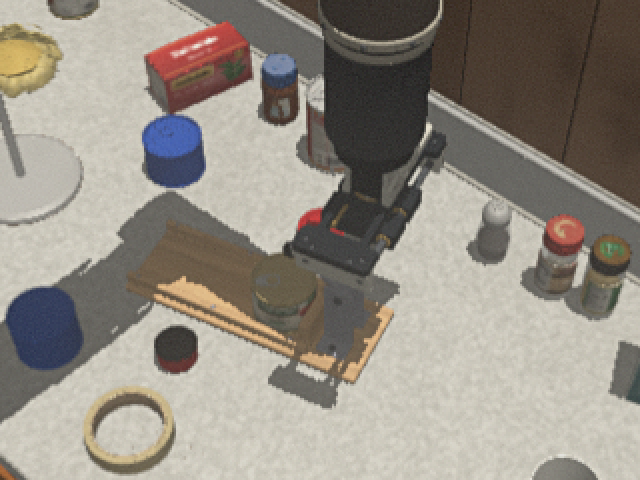

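The picture is occluded: the gripper hides the lever at about (350,290), but the contact force is gone. I'll push a little further past centre and then look.

```bash

python3 -m inch '[1,-8,0,0,0,0,0, 1,-16,0,0,0,0,0, 1,-24,0,0,0,0,0, 1,-30,0,0,0,0,0]'|grep -E 'force:|pos'
python3 -m inch '[1,15,0,0,0,0,0, 1,45,0,0,0,0,0, 1,80,0,0,0,0,0, 1,110,0,-30,0,0,0, 1,110,0,-75,0,0,0]'|grep -E 'force:|pos'
python3 -m inch '[1,0,0,-40,0,0,0, 1,0,0,-40,0,0,0, 1,0,0,-40,0,0,0]'|grep -E 'force:|pos'
python3 - <<'E'
from h import *
s=ctrl.snapshot("scene"); cv2.imwrite('pics/scene5.png',s['frame'][180:340,180:400,::-1].repeat(3,0).repeat(3,1))
for n in("tin","lever_grip","pivot","foot"): print(n,[(np.round(d['location'],3).tolist(),round(d['p'],2)) for d in ctrl.mark_of(s,n)][:3])
o,p,s=st(); print(o['clock'],p,s,o['force'],S(0,-.03,.01))
E
```

```text
tool_pos: [0.5657, -0.1402, 0.3423]
force: [0.6, -0.3, -1.2]
gripper_force: 0.0
tool_pos: [0.5938, -0.2505, 0.4147]
force: [1.4, 0.9, -0.8]
gripper_force: 0.0
tool_pos: [0.5938, -0.2478, 0.4586]
force: [0.5, -0.8, -0.2]
gripper_force: 0.0
tin [([0.549, -0.067, 0.01], 0.94), ([0.626, 0.194, 0.002], 0.85), ([0.35, 0.11, -0.002], 0.81)]
lever_grip [([0.552, -0.089, 0.162], 0.88)]
pivot [([0.571, -0.14, 0.088], 0.76), ([0.423, -0.016, 0.004], 0.63)]
foot [([0.55, -0.071, 0.078], 0.42)]
12.35 [ 0.59374624 -0.24729744  0.4562841 ] [-2.000e-01 -2.171e+02  4.563e+02] [ 0.07572405 -0.62902576  0.73369738] [ 0.5474607  -0.06605749  0.01      ]
```

View pics/scene5.png

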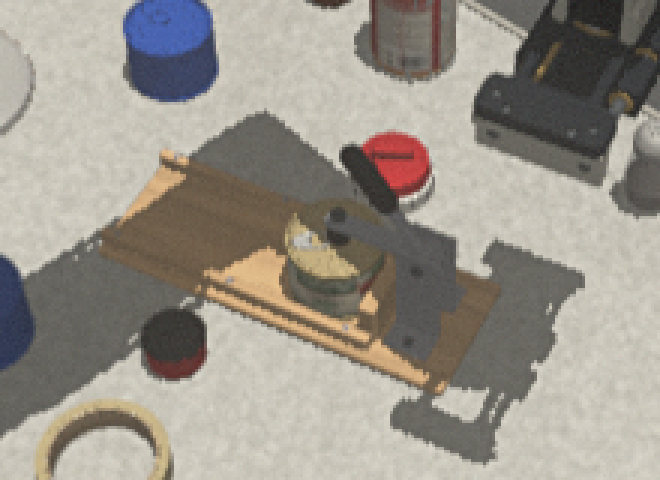

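The lever has snapped across: the handle is at (370,180) and the foot, at (340,225), rests on the lid with its top 78 mm up, as it should be. The tin is on its seat and the arm is clear, so I'll hand in.

```bash
python3 -c "
from plant import ctrl; print(ctrl.close_job())"
```

```text
the job is handed in; nothing more can be done
None
```

The tin is pushed up against the stop, the lever has snapped across with its foot on the lid, and the job was handed in at about 12.4 s; the final picture showed all this, but no verdict was returned.

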